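# Hook the cover onto the nut box and snap it shut

## Robot

A 6-joint arm with a two-finger parallel gripper is mounted at the origin on a cart in front of the work surface, level with it; the furniture and walls round the work are solid. World frame = base frame: x ahead of the robot, y to its left, z up, the work surface at z = 0. Lengths are in mm, angles in rad, forces in N, time in s.
With the tool pointing down it reaches from about 225 to 725 mm from the base axis. Payload 3.1 kg.
Tool frame: the origin (TCP) lies midway between the tips of the shut fingers; the grasp point (between the pads) lies 19 mm behind it; z points along the fingers, y is the line along which they close (so a half turn about z gives the same grasp; the last joint's range is limited). The gripper opens to 85 mm and grips with 20 to 120 N. Pads are 22 mm wide; open, the fingers measure 114 mm over their backs; the gripper's body (76 mm by 85 mm) begins 54 mm behind the grasp point. The pads swing forward as they close: fully open they stand 13 mm farther back than shut.
Start: joints at [-1.36, 0.048, 0.099, 1.622, 0, 1.443], TCP at [174.471, -495.154, 231.312] pointing down, gripper open.
Joint ranges: [-2.91, 2.91], [-0.99, 1.94], [-1.21, 1.42], [-2.12, 2.29], [-1.49, 1.47], [-3.14, 3.14]. Speed limits (rad/s): [2.79, 2.79, 3.14, 3.14, 3.14, 3.14].

## Interface

Orientations are given as [roll, pitch, yaw] about the fixed x, y, z axes, in that order (R = Rz(yaw) Ry(pitch) Rx(roll)).
In Python, from cell import get_state, grab_frame, calibration, finish_job, search_frame, masks_of gives the robot as it stands. The module is installed in compiled form; this text tells all that it offers.
- The arm moves only by the tool play_rows, never from a script. Its argument "series" is text: rows parted by semicolons, each of 7 numbers parted by spaces: the turn, a rotation vector about the world's x, y, z as a fraction of full scale, then the shift along the world's x, y, z as a fraction of full scale, then the closure in counts, from 0 (fully open) to 255 (shut). In form: wx wy wz tx ty tz grip; .... A call has 1 to 12 rows; each row shifts and turns the commanded pose from where the row before left it; what a row does not reach is not made up. Full scale, the value 1, is 0.025 m for a shift and 0.12 rad for a turn. A row lasts 1/8 s, in which the tool goes at most 62.5 mm and 10.7 degrees, less where a joint would pass 70% of its speed; a pose out of reach is approached as far as the arm can. A call with a number of a shift or a turn outside -1 to 1 is refused whole. A call with a gripper value outside its range is refused whole. The fingers move at their own pace and stop on an object; "newtons" is the grip in N (left out, the last holds). Time passes only in rows, so rows that do not move let the fingers close. It gives the time, the measured TCP pose, the force, the opening and the grip force at its end, in the units of the state.
- get_state(): the state, without advancing time (a new reading comes with each control period).
- grab_frame(name): name is "side" or "top"; returns the picture (400x640x3 uint8, red, green, blue); there is no depth.
- calibration(name): a dict with "mtx" (3x3 intrinsics, pixels), "R" (3x3) and "t" (3): a world point X has camera coordinates R X + t. Camera axes: x right, y down, z forward; pixel columns grow to the right and rows downward; lengths in mm; the calibration is good to about 2 mm. A picture is of the moment at which its call begins. calibration takes no time and is no camera call.
- finish_job(): hands the job in; it is judged then, once.
Trained networks look in the newest picture that a camera, given by its name, has taken for a name from the list of things; names that differ only in an ending like _2 or _b are one class to them, and where a whole thing is asked for, a point or a joint stands for the part that bears it (a point fixed in the world has none). Each returns a list of dicts, best first, with "score" (0 to 1); they miss things now and then, are a little off and sometimes report something else, mostly with a low value. They report only what shows in the picture. A call takes as long as a camera call.
- search_frame(query, camera): "point" ([row, column] in pixels, amid what is visible of it).
- masks_of(query, camera): "mask" (400x640 bool, what is visible of it) and "point" ([row, column] in pixels, amid what is visible of it).
The state is a dict: "t": time; "q": joint angles; "qd": joint speeds; "joint_torque": joint torques, N m; "position": TCP position; "eef_rot": TCP orientation; "contact_force": force on the tool from outside, world axes, zero at the start; "moment": the same for the moment, N m; "finger_gap": finger opening in mm; "grasp_force": force on a finger pad.
Only numpy, scipy, OpenCV 4.12 (cv2) and the standard library are available. Lean on these libraries where they do the work, as an engineer would, in place of code of your own. Each camera call takes 0.05 s, during which the arm holds its last target. There are 200 camera calls.

## Task

Close the nut box before grinding starts: hook the loose steel cover's two hooks under the two hinge pins on the box's near side and lower its far edge, keeping hold of it until it rests on the spring catch so that it does not fall. Then press the far edge down until the catch snaps in and the cover sits level on the rim all round, and leave it.

Things in the scene. Friction and masses are not known exactly. Their poses are not given: they have to be found in the camera images.
- box_rim (a point): Centre of the rim plane, 70 mm above the table, of an open dark steel box, 130 (x) x 150 (y) x 70 mm, walls 4 mm, bolted to the table, four nuts lying in it. Axes: z up, -x the hinge side (toward the robot within 0.4 rad), +x the far side with the spring catch.
- pin_left (a point): Middle of the box's left (+y) hinge pin: level, round, 8 mm thick, along box y, at (-75, 50, -10) mm from box_rim: its centre is 10 mm outside the near wall and 10 mm below the rim. Ears hold both its ends, leaving a 26 mm gap for the 20 mm wide hook. Axes as box_rim.
- pin_right (a point): Middle of the like right pin, at (-75, -50, -10) mm from box_rim. Axes as box_rim.
- catch_nose (a point): Tip of the box's sprung catch, a rounded steel nose 40 mm wide standing 4 mm out of the far wall at mid-width, 10 mm below the rim. It yields inward (box -x) against a spring of about 14 to 18 N. The point stays where the tip is at rest.
- cover_handle (a point): Centre of the upright bright flat-bar handle of the loose dark steel cover (360-590 g): 12 mm thick (cover x), 70 long (y), 40 high, on the middle of a plate 143 (x) x 160 (y) x 4 mm. 24 mm above the plate's underside. Axes: z plate normal, up; -x hook side, +x lip side. The cover starts flat on the table, underside 22 mm up, beside the box. Seated, this point is 24 mm above box_rim, axes parallel.
- hook_left (a point): Pin centre's place in the cover's left (+y) hook when seated, (-75, 50, -34) mm from cover_handle, axes alike. The hook, 20 mm wide, hangs 22 mm below the plate; shank's inner face 5.5 mm to -x of this point, toe's upper face 5.8 mm below it, toe end 3 mm to +x. It opens to +x: the pin enters as the cover moves along its own +x until the shank meets the pin (1.5 mm play).
- hook_right (a point): The same in the right hook, at (-75, -50, -34) mm from cover_handle. Held level, the toes land on the pins or the lip lands on the rim: the hooks go on only with the cover tilted, +x edge raised 0.35 to 0.5 rad, and that edge is then swung down about the pins with the shanks kept against them.
- cover_lip (a point): Middle of the 6 mm round bead along the foot of the lip at the cover's +x edge, at (70, 0, -43) mm from cover_handle; the lip hangs 22 mm below the plate and has a window for the catch. Seated it hangs outside the far wall, bead 2 mm clear of it. The bead must be pushed past the catch nose; by its own weight the cover stops on the nose about 0.1 rad open.
- press_point (a point): Spot on the plate's upper face between handle and lip, at (55, 0, -20) mm from cover_handle, where a push of roughly 6 to 15 N straight down snaps the cover shut. Axes as cover_handle.
- cover: The cover as a whole; origin at the centre of the plate's underside, axes as cover_handle.

How it is judged (in metres and radians):
On the way:
1. both hooks are on their pins while the cover's far edge is still raised (distance between hook_left and pin_left below 0.008 m and distance between hook_right and pin_right below 0.008 m and angle between cover's own z axis and vertical above 0.06 rad), for 0.2 s.
At the end, for the whole second after the job is handed in: Both hooks are on their pins (within 5 mm of the seated place), the cover lies on the rim within 2.5 mm of its seated height, level with the rim within 0.025 rad, and is at rest (distance between hook_left and pin_left below 0.005 m and distance between hook_right and pin_right below 0.005 m and angle between the z axis of cover_handle and the z axis of box_rim, either way round below 0.025 rad and z of cover_handle in the frame of box_rim between 0.0215 and 0.0265 m and linear speed of cover below 0.02 m/s); the robot touches nothing.
It fails at once if the hooked cover is let go and falls (turns faster than 1.8 rad/s on its pins, not held, while still more than 0.12 rad open) (angular speed of cover above 1.8 rad/s and distance between hook_left and pin_left below 0.01 m and distance between hook_right and pin_right below 0.01 m and angle between cover's own z axis and vertical above 0.12 rad and contact force between the fingers and cover below 0.5 N).
It also fails if it takes over 51 s, if anything falls off the work surface, if the arm or the gripper's body presses on something with over 40 N, if the wrist force passes 120 N, or if a joint passes its speed limit or range.

## Working session

There is one attempt and no reset: what is moved stays moved. The work goes in short steps, Python scripts to look and compute and a tool call to move; the robot and the scene stay as the last step left them, time stands still between calls to the robot, and variables do not carry over. Pictures are saved under pics/ and viewed, at most 10 in all, crops included, and the job is handed in when it is done.

Besides the shell and the picture viewer there is one more tool, called after "Call:" as name(argument=value, ...) on one line, values as JSON. play_rows: Moves the arm, as the interface text tells. Shift numbers are shares of 0.025 m and turn numbers shares of 0.12 rad, none past 1 either way. Its arguments: {"type":"object","properties":{"series":{"type":"string"},"newtons":{"type":"number"}},"required":["series"]}

```bash
mkdir -p pics
cat > h.py <<'E'
import numpy as np,cv2
from cell import *
def ray(cam,rc):
    c=calibration(cam);K=np.array(c["mtx"]);R=np.array(c["R"]);t=np.array(c["t"]).ravel()
    d=R.T@np.linalg.inv(K)@np.array([rc[1],rc[0],1.]);return -R.T@t,d
def onz(cam,rc,z):
    o,d=ray(cam,rc);return o+d*(z-o[2])/d[2]
def proj(cam,X):
    c=calibration(cam);p=np.array(c["mtx"])@(np.array(c["R"])@np.array(X,float)+np.array(c["t"]).ravel());return p[1]/p[2],p[0]/p[2]
def tri(a,b):
    o1,d1=ray(*a);o2,d2=ray(*b);d1=d1/np.linalg.norm(d1);d2=d2/np.linalg.norm(d2)
    s=np.linalg.lstsq(np.c_[d1,-d2],o2-o1,rcond=None)[0];p,q=o1+s[0]*d1,o2+s[1]*d2
    return (p+q)/2,np.linalg.norm(p-q)
E
python3 - <<'E'
from h import *
np.set_printoptions(precision=1,suppress=True)
for c in("top","side"):
    f=grab_frame(c);cv2.imwrite(f"pics/{c}0.png",f[:,:,::-1])
    print(c,ray(c,(200,320)))
    for n in("box_rim","pin_left","pin_right","catch_nose","cover_handle","hook_left","hook_right","cover_lip","press_point"):
        print(n,[(np.round(r["point"],1),round(r["score"],2)) for r in search_frame(n,c)[:3]])
print(get_state())
E
```

```text
top (array([ 348.9,  -34.6, 1200.2]), array([ 0.1,  0. , -1. ]))
box_rim [(array([193.5, 392.6]), 0.83), (array([194.8, 234.4]), 0.73)]
pin_left [(array([194.3, 389.5]), 0.79)]
pin_right [(array([192.5, 390.6]), 0.68)]
catch_nose [(array([196.2, 392.3]), 0.68)]
cover_handle []
hook_left [(array([193.9, 232.2]), 0.86)]
hook_right [(array([195.7, 234. ]), 0.68)]
cover_lip [(array([199.6, 234.3]), 0.67)]
press_point [(array([196.9, 235.2]), 0.92)]
side (array([ 461. , -735.7,  693.5]), array([ 0.1,  0.7, -0.7]))
box_rim [(array([275.1, 330.7]), 0.9)]
pin_left []
pin_right [(array([271.6, 332.5]), 0.9), (array([157.6, 312.4]), 0.54)]
catch_nose [(array([270.5, 327.8]), 0.67)]
cover_handle [(array([159.9, 313.4]), 0.94), (array([275. , 330.5]), 0.21)]
hook_left [(array([160.8, 313.1]), 0.78)]
hook_right [(array([160.8, 312.1]), 0.63)]
cover_lip [(array([159.9, 312.3]), 0.56)]
press_point [(array([160.2, 313.3]), 0.79), (array([271., 334.]), 0.54)]
{'t': 1.0, 'q': array([-1.4,  0. ,  0.1,  1.6,  0. ,  1.4]), 'qd': array([-0., -0., -0.,  0., -0., -0.]), 'joint_torque': array([ -0. , -33.9,  32. ,   0. ,  -0. ,   0. ]), 'position': array([ 174.5, -495.2,  231.3]), 'eef_rot': array([ 3.1, -0. ,  0.3]), 'contact_force': array([ 1.1,  0.1, -0.2]), 'moment': array([ 0. , -0.1,  0. ]), 'grasp_force': 0.0, 'finger_gap': 85.58725017923969}
```

View pics/top0.png

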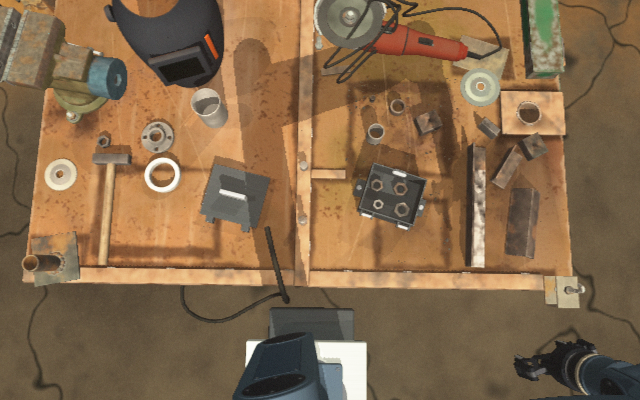

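View pics/side0.png

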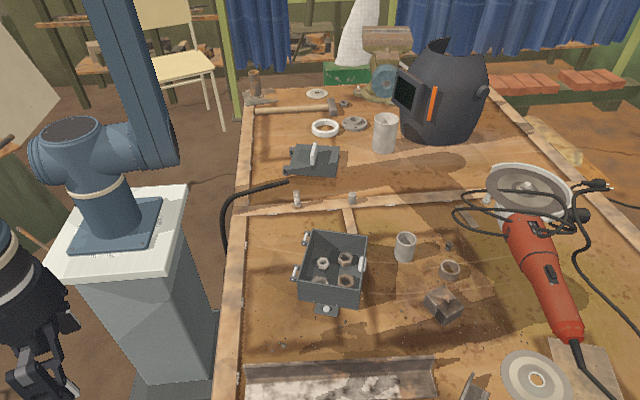

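Top view: the box is at about (192,392) with its hinges toward the bottom, and the cover at about (195,234) with its hooks at the bottom. I'll fit x, y and yaw of both from the masks in both cameras.

```bash
cat > fit.py <<'E'
from h import *
from scipy.optimize import minimize
def bx(x0,x1,y0,y1,z0,z1): return np.array([[x,y,z] for x in(x0,x1) for y in(y0,y1) for z in(z0,z1)],float)
BOX=[bx(-65,65,-75,75,-70,0)]+[bx(-80,-65,s*50-16,s*50+16,-15,-5) for s in(-1,1)]
COV=[bx(-71.5,71.5,-80,80,0,4),bx(-6,6,-35,35,4,44),bx(68,72,-80,80,-22,0)]+[bx(-84,-72,s*50-10,s*50+10,-22,2) for s in(-1,1)]
def Rz(a): c,s=np.cos(a),np.sin(a);return np.array([[c,-s,0],[s,c,0],[0,0,1]])
def sil(parts,R,t,cam,S=4):
    m=np.zeros((400*S,640*S),np.uint8)
    for P in parts:
        p=np.array([proj(cam,R@v+t) for v in P])[:,::-1]
        cv2.fillPoly(m,[cv2.convexHull(np.round((p+.5)*S).astype(np.int32))],1)
    return cv2.resize(m.astype(np.float32),(640,400),interpolation=cv2.INTER_AREA)
def fit(parts,z,x0,masks):
    def f(p):
        e=0
        for c,m in masks.items():
            s=sil(parts,Rz(p[2]/100),np.array([p[0],p[1],z]),c);e+=np.abs(s-m).sum()/m.sum()
        return e
    return minimize(f,x0,method="Nelder-Mead",options=dict(initial_simplex=np.array(x0)+np.array([[0,0,0],[12,0,0],[0,12,0],[0,0,15]]),xatol=.05,fatol=1e-4)),f
E
python3 - <<'E'
from fit import *
np.set_printoptions(precision=1,suppress=True)
M={}
fr={}
for c in("top","side"):
    fr[c]=grab_frame(c)
    for n in("box_rim","cover"):
        q={"box_rim":"pin_right","cover":"cover"}[n]
        r=masks_of(q,c);print(c,n,[(x["point"],round(x["score"],2),x["mask"].sum()) for x in r[:3]])
        if r: M[n,c]=r[0]["mask"].astype(float)
for n,parts,z,g in(("box_rim",BOX,70,(193,392)),("cover",COV,22,(195,234))):
    x0=onz("top",g,z)
    for cs in(("top",),("side",),("top","side")):
        mm={c:M[n,c] for c in cs if (n,c) in M}
        if not mm: continue
        best=min((fit(parts,z,[x0[0],x0[1],a],mm)[0] for a in(-30,0,30)),key=lambda r:r.fun)
        print(n,cs,best.x,round(best.fun,3))
    p=best.x;R=Rz(p[2]/100);t=np.array([p[0],p[1],z])
    for c in("top","side"):
        im=fr[c][:,:,::-1].copy();S=6
        a,b=proj(c,t);a,b=int(a),int(b);cr=cv2.resize(im[a-33:a+33,b-45:b+45],None,fx=S,fy=S,interpolation=cv2.INTER_CUBIC)
        for P in parts:
            h=cv2.convexHull(np.array([[(v-(b-45)+.5)*S,(u-(a-33)+.5)*S] for u,v in(proj(c,R@w+t) for w in P)]).astype(np.int32))
            cv2.polylines(cr,[h],True,(0,0,255),1)
        cv2.imwrite(f"pics/o_{n}_{c}.png",cr)
L=[np.hstack([cv2.imread(f"pics/o_{n}_{c}.png") for n in("box_rim","cover")]) for c in("top","side")]
cv2.imwrite("pics/o.png",cv2.resize(np.vstack(L),(800,587)))
E
```

```text
top box_rim [([194.4, 390.0], 0.83, np.int64(3205)), ([198.6, 235.4], 0.24, np.int64(3205))]
top cover [([194.3, 235.9], 0.96, np.int64(3200))]
side box_rim [([158.8, 310.1], 0.71, np.int64(1589)), ([272.9, 333.2], 0.7, np.int64(5036))]
side cover [([160.0, 311.1], 0.63, np.int64(1469))]Traceback (most recent call last):
  File "<stdin>", line 16, in <module>
  File "<stdin>", line 16, in <genexpr>
  File "fit.py", line 19, in fit
    return minimize(f,x0,method="Nelder-Mead",options=dict(initial_simplex=np.array(x0)+np.array([[0,0,0],[12,0,0],[0,12,0],[0,0,15]]),xatol=.05,fatol=1e-4)),f
           ~~~~~~~~^^^^^^^^^^^^^^^^^^^^^^^^^^^^^^^^^^^^^^^^^^^^^^^^^^^^^^^^^^^^^^^^^^^^^^^^^^^^^^^^^^^^^^^^^^^^^^^^^^^^^^^^^^^^^^^^^^^^^^^^^^^^^^^^^^^^^^^^^^
    res = _minimize_neldermead(fun, x0, args, callback, bounds=bounds,
                               **options)
    fxr = func(xr)
    fx = function(np.copy(x), *(wrapper_args + args))
  File "fit.py", line 17, in f
    s=sil(parts,Rz(p[2]/100),np.array([p[0],p[1],z]),c);e+=np.abs(s-m).sum()/m.sum()
  File "fit.py", line 10, in sil
    p=np.array([proj(cam,R@v+t) for v in P])[:,::-1]
                ~~~~^^^^^^^^^^^
  File "h.py", line 9, in proj
    c=calibration(cam);p=np.array(c["mtx"])@(np.array(c["R"])@np.array(X,float)+np.array(c["t"]).ravel());return p[1]/p[2],p[0]/p[2]
ValueError: time passes only in moves, steps and waits
```

```bash
sed -i 's/^from cell import \*/from cell import *\nimport cell,functools\ncalibration=functools.cache(cell.calibration)/' h.py
cat > run1.py <<'E'
from fit import *
np.set_printoptions(precision=1,suppress=True)
M={};fr={};near={("box_rim","top"):(193,392),("box_rim","side"):(273,333),("cover","top"):(195,234),("cover","side"):(160,312)}
for c in("top","side"):
    fr[c]=grab_frame(c)
    for n,q in(("box_rim","pin_right"),("cover","cover")):
        r=[x for x in masks_of(q,c) if np.hypot(*np.subtract(x["point"],near[n,c]))<15]
        if r: M[n,c]=r[0]["mask"].astype(float);print(n,c,M[n,c].sum())
L={}
for n,parts,z in(("box_rim",BOX,70),("cover",COV,22)):
    x0=onz("top",near[n,"top"],z)
    for cs in(("top",),("side",),("top","side")):
        mm={c:M[n,c] for c in cs if (n,c) in M}
        if not mm: continue
        best=min((fit(parts,z,[x0[0],x0[1],a],mm)[0] for a in(-30,0,30)),key=lambda r:r.fun)
        print(n,cs,best.x,round(best.fun,3))
    p=best.x;R=Rz(p[2]/100);t=np.array([p[0],p[1],z])
    for c in("top","side"):
        im=fr[c][:,:,::-1].copy();S=6
        a,b=map(int,proj(c,t));cr=cv2.resize(im[a-33:a+33,b-45:b+45],None,fx=S,fy=S,interpolation=cv2.INTER_CUBIC)
        for P in parts:
            h=cv2.convexHull(np.array([[(v-(b-45)+.5)*S,(u-(a-33)+.5)*S] for u,v in(proj(c,R@w+t) for w in P)]).astype(np.int32))
            cv2.polylines(cr,[h],True,(0,0,255),1)
        L[n,c]=cr
cv2.imwrite("pics/o.png",cv2.resize(np.vstack([np.hstack([L[n,c] for n in("box_rim","cover")]) for c in("top","side")]),(800,587)))
E
python3 run1.py
```

```text
box_rim top 3324.0
cover top 3055.0
box_rim side 5087.0
cover side 1593.0
box_rim ('top',) [ 540.  -221.4  -30.1] 0.092
box_rim ('side',) [ 539.1 -225.1  -31.2] 0.068
box_rim ('top', 'side') [ 539.3 -223.4  -30.5] 0.174
cover ('top',) [534.8 201.6 -24.2] 0.05
cover ('side',) [532.4 199.2 -24.1] 0.059
cover ('top', 'side') [533.7 200.8 -24.3] 0.119
```

View pics/o.png

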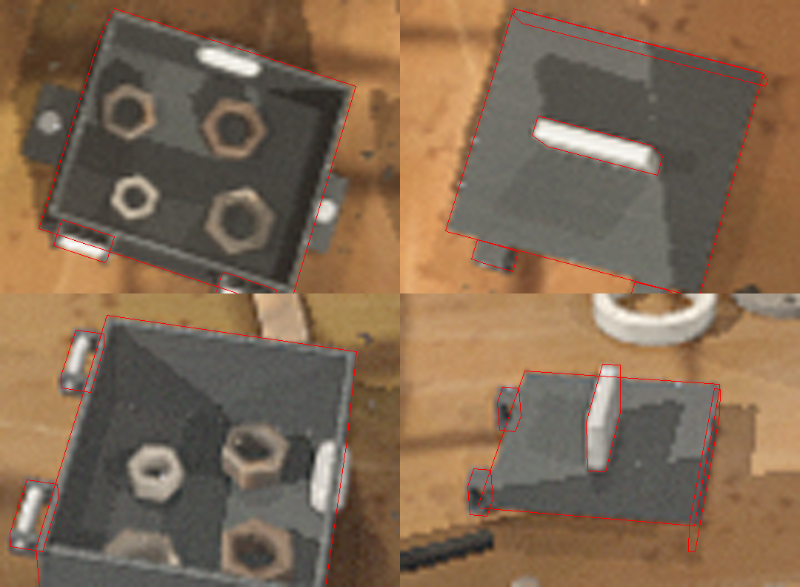

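Both fits agree with the pictures to about 2 mm: box rim (539.5, -223), yaw -0.305; cover (534, 200.5), yaw -0.243. Next I move above the cover and turn the tool's y axis onto the cover's x.

Call:
play_rows(series="0 0 0.3 0.514 0.994 0 0;0 0 0.3 0.514 0.994 0 0;0 0 0.3 0.514 0.994 0 0;0 0 0.3 0.514 0.994 0 0;0 0 0.3 0.514 0.994 0 0;0 0 0.3 0.514 0.994 0 0;0 0 0.3 0.514 0.994 0 0;0 0 0.3 0.514 0.994 0 0;0 0 0.3 0.514 0.994 0 0;0 0 0.3 0.514 0.994 0 0;0 0 0.3 0.514 0.994 0 0;0 0 0.3 0.514 0.994 0 0", newtons=60)

```text
t: 3.1
position: [329.0, -196.2, 231.5]
eef_rot: [3.141, -0.0, 0.772]
contact_force: [-0.1, -0.3, 0.6]
finger_gap: 85.5
grasp_force: 0.0
```

Call:
play_rows(series="0 0 0.3 0.514 0.994 0 0;0 0 0.3 0.514 0.994 0 0;0 0 0.3 0.514 0.994 0 0;0 0 0.3 0.514 0.994 0 0;0 0 0.3 0.514 0.994 0 0;0 0 0.3 0.514 0.994 0 0;0 0 0.3 0.514 0.994 0 0;0 0 0.3 0.514 0.994 -0.5 0;0 0 0.3 0.514 0.994 -0.5 0;0 0 0.3 0.514 0.994 -0.5 0;0 0 0.3 0.514 0.994 -0.5 0;0 0 0.3 0.514 0.994 -0.5 0")

```text
t: 4.6
position: [483.3, 102.1, 168.5]
eef_rot: [3.141, -0.0, 1.204]
contact_force: [-0.2, -0.4, 1.0]
finger_gap: 85.5
grasp_force: 0.0
```

Call:
play_rows(series="0 0 0.25 0.51 0.99 -0.6 0;0 0 0.25 0.51 0.99 -0.6 0;0 0 0.25 0.51 0.99 -0.6 0;0 0 0.25 0.5 0.97 -0.6 0;0 0 0 0 0 -0.5 0;0 0 0 0 0 -0.7 0;0 0 0 0 0 -0.7 0;0 0 0 0 0 -0.7 0;0 0 0 0 0 -0.4 0;0 0 0 0 0 0 0")

```text
t: 5.85
position: [532.6, 199.3, 32.5]
eef_rot: [-3.14, 0.001, 1.322]
contact_force: [0.7, -0.1, 0.4]
finger_gap: 85.4
grasp_force: 0.0
```

Call:
play_rows(series="0 0 0 0 0 0 255;0 0 0 0 0 0 255;0 0 0 0 0 0 255;0 0 0 0 0 0 255;0 0 0 0 0 0 255;0 0 0 0 0 0 255;0 0 0 0 0 0 255;0 0 0 0 0 0 255", newtons=80)

```text
t: 6.85
position: [533.7, 199.9, 34.4]
eef_rot: [3.141, -0.001, 1.323]
contact_force: [-1.5, 0.8, 6.1]
finger_gap: 10.6
grasp_force: 79.2
```

Call:
play_rows(series="0 0 0 0 0 0.2 255;0 0 0 0 0 0.5 255;0 0 -0.25 0 0 0.9 255;0 0 -0.225 0 0 0.9 255;0 0 0 0 0 0.9 255;0 0 0 0 -0.3 0.9 255;0 0 0 -0.05 -0.6 0.9 255;0 0 0 -0.1 -0.9 0.24 255;0 0 0 -0.1 -0.9 0 255;0 0 0 -0.1 -0.9 0 255;0 0 0 -0.1 -0.9 0 255;0 0 0 -0.1 -0.9 0 255")

```text
t: 8.35
position: [519.3, 63.9, 169.3]
eef_rot: [-3.14, 0.001, 1.266]
contact_force: [-0.4, 0.7, -6.0]
finger_gap: 10.7
grasp_force: 78.3
```

Call:
play_rows(series="0 0 0 -0.1 -0.9 0 255;0 0 0 -0.1 -0.9 0 255;0 0 0 -0.1 -0.9 0 255;0 0 0 -0.1 -0.9 0 255;-0.12 -0.378 0 -0.13 -0.9 0 255;-0.119 -0.378 0 -0.15 -0.9 0 255;-0.119 -0.378 0 -0.15 -0.9 0 255;-0.119 -0.378 0 -0.15 -0.9 0 255;-0.119 -0.378 0 -0.15 -0.9 0 255;-0.119 -0.377 0 -0.1 -0.9 0 255;-0.119 -0.377 0 -0.05 -0.9 0 255;-0.119 -0.377 0 0 -0.9 0 255")

```text
t: 9.85
position: [486.2, -205.4, 168.5]
eef_rot: [2.764, 0.0, 1.265]
contact_force: [-0.2, 0.4, -6.7]
finger_gap: 10.8
grasp_force: 78.6
```

Call:
play_rows(series="0 0 0 0.1 -0.05 -0.7 255;0 0 0 0.11 -0.05 -0.7 255;0 0 0 0 0 -0.7 255;0 0 0 0 0 -0.6 255;0 0 0 0 0 0 255;0 0 0 0 0 0 255")

```text
t: 10.6
position: [493.5, -207.9, 102.9]
eef_rot: [2.761, 0.001, 1.266]
contact_force: [0.0, -0.8, -6.0]
finger_gap: 10.7
grasp_force: 78.5
```

```bash
cat > run2.py <<'E'
import sys
from fit import *
from scipy.spatial.transform import Rotation as Ro
np.set_printoptions(precision=1,suppress=True)
s=get_state();p=np.array(s["position"]);T=Ro.from_euler("xyz",s["eef_rot"]).as_matrix()
Rc=np.c_[T[:,1],T[:,0],-T[:,2]]   # cover x=tool y
print(p,s["eef_rot"],"cover x",np.round(Rc,3).tolist())
H=p-11.6*T[:,2];O=H-24*Rc[:,2]
B=np.array([539.5,-223,70]);Rb=Rz(-.305)
a=np.array(eval(sys.argv[1])) if len(sys.argv)>1 else np.zeros(3)
for sg in(1,-1):
    h=H+Rc@[-75,sg*50,-34];q=B+Rb@[-75,sg*50,-10]
    print("pin-hook in cover axes",Rc.T@(q-h))
L=[]
for c in("top","side"):
    im=grab_frame(c)[:,:,::-1].copy();S=6
    u,v=map(int,proj(c,B+[-30,0,30]))
    w=33;cr=cv2.resize(im[u-42:u+42,v-60:v+60],None,fx=S,fy=S,interpolation=cv2.INTER_CUBIC)
    for parts,R,t,col in((BOX,Rb,B,(0,0,255)),(COV,Rc,O+a,(0,255,0))):
        for P in parts:
            hh=cv2.convexHull(np.array([[(y-(v-60)+.5)*S,(x-(u-42)+.5)*S] for x,y in(proj(c,R@k+t) for k in P)]).astype(np.int32))
            cv2.polylines(cr,[hh],True,col,1)
    L.append(cr[:, :])
cv2.imwrite(sys.argv[-1],cv2.resize(np.vstack(L),(428,600)) if 0 else cv2.resize(np.hstack(L),(800,280)))
E
python3 run2.py "[0,0,0]" pics/p1.png
```

```text
[ 493.5 -207.9  102.9] [2.8 0.  1.3] cover x [[0.886, 0.3, -0.355], [-0.278, 0.954, 0.112], [0.372, -0.001, 0.928]]
pin-hook in cover axes [34.4 -0.6 -7.5]
pin-hook in cover axes [34.3 -0.6 -7.6]
```

View pics/p1.png

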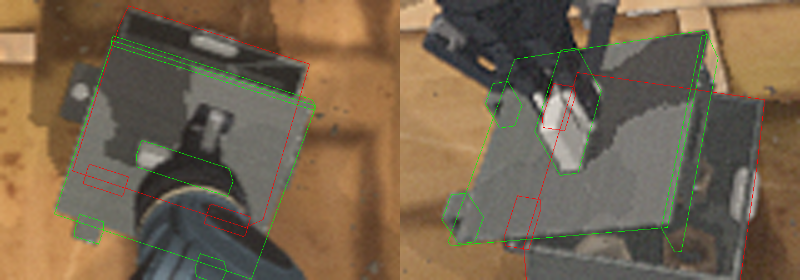

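Call:
play_rows(series="0 0 0 0.13 -0.04 -0.335 255;0 0 0 0.28 -0.09 0.12 255;0 0 0 0.28 -0.09 0.12 255;0 0 0 0.28 -0.09 0.12 255;0 0 0 0 0 0 255;0 0 0 0 0 0 255")

```text
t: 11.45
position: [517.3, -215.4, 102.7]
eef_rot: [2.762, 0.0, 1.266]
contact_force: [-0.5, -0.6, -5.7]
finger_gap: 10.5
grasp_force: 78.7
```

```bash
python3 run2.py "[0,0,0]" pics/p2.png
```

```text
[ 517.3 -215.4  102.7] [2.8 0.  1.3] cover x [[0.886, 0.3, -0.353], [-0.279, 0.954, 0.111], [0.37, -0.0, 0.929]]
pin-hook in cover axes [11.3 -0.6  1.8]
pin-hook in cover axes [11.3 -0.6  1.8]
```

View pics/p2.png

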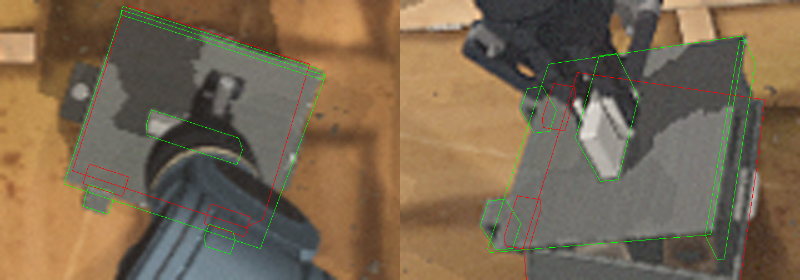

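Call:
play_rows(series="0 0 0 0.134 -0.042 0.056 255;0 0 0 0.134 -0.042 0.056 255;0 0 0 0.134 -0.042 0.056 255;0 0 0 0 0 0 255")

```text
t: 12.05
position: [527.6, -218.7, 107.1]
eef_rot: [2.762, 0.0, 1.266]
contact_force: [-0.1, -0.2, -5.6]
finger_gap: 10.8
grasp_force: 78.8
```

Free so far. I keep advancing slowly until the shanks touch.

Call:
play_rows(series="0 0 0 0.053 -0.017 0.022 255;0 0 0 0 0 0 255")

```text
t: 12.3
position: [527.9, -218.8, 106.9]
eef_rot: [2.764, 0.0, 1.266]
contact_force: [-3.4, 0.6, -5.9]
finger_gap: 10.8
grasp_force: 78.9
```

Call:
play_rows(series="0 0 0 0.053 -0.017 0.022 255;0 0 0 0 0 0 255")

```text
t: 12.55
position: [528.2, -218.8, 106.6]
eef_rot: [2.766, 0.0, 1.265]
contact_force: [-4.6, 0.9, -5.9]
finger_gap: 10.8
grasp_force: 79.0
```

Call:
play_rows(series="0 0 0 -0.028 0.009 0.074 255;0 0 0 0 0 0 255")

```text
t: 12.8
position: [527.6, -218.5, 108.0]
eef_rot: [2.766, -0.0, 1.265]
contact_force: [-5.0, 0.9, -9.4]
finger_gap: 10.9
grasp_force: 78.5
```

Call:
play_rows(series="0 0 0 -0.028 0.009 0.074 255;0 0 0 0 0 0 255")

```text
t: 13.05
position: [526.9, -218.1, 110.0]
eef_rot: [2.766, -0.001, 1.266]
contact_force: [-5.8, 2.2, -10.7]
finger_gap: 10.9
grasp_force: 78.4
```

Call:
play_rows(series="0 0 0 -0.028 0.009 0.074 255;0 0 0 0 0 0 255")

```text
t: 13.3
position: [526.3, -217.9, 110.9]
eef_rot: [2.766, -0.001, 1.266]
contact_force: [-3.5, 0.4, -18.3]
finger_gap: 10.9
grasp_force: 78.4
```

```bash
python3 run2.py "[0,0,0]" pics/p3.png
```

```text
[ 526.3 -217.9  110.9] [ 2.8 -0.   1.3] cover x [[0.887, 0.301, -0.35], [-0.28, 0.954, 0.109], [0.366, 0.001, 0.93]]
pin-hook in cover axes [-0.3 -0.9 -2.7]
pin-hook in cover axes [-0.3 -0.9 -2.7]
```

View pics/p3.png

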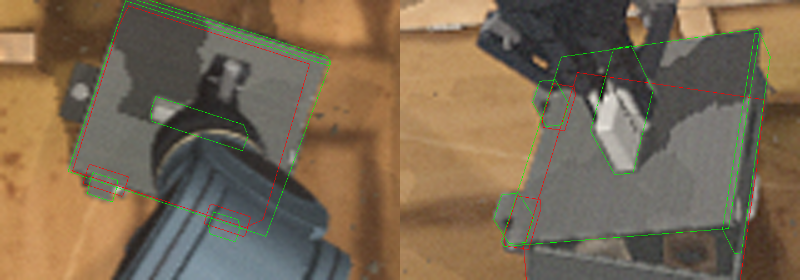

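Lifting now meets resistance (18 N), so both toes are under their pins. Next I lower slightly and start the swing.

Call:
play_rows(series="0 0 0 0.035 -0.011 -0.093 255;0 0 0 0 0 0 255;0.1 0.318 0 0.069 -0.022 -0.105 255;0.1 0.318 0 0.069 -0.022 -0.105 255;0.1 0.318 0 0.069 -0.022 -0.105 255;0 0 0 0 0 0 255")

```text
t: 14.15
position: [532.4, -219.7, 102.1]
eef_rot: [2.888, -0.001, 1.266]
contact_force: [-9.3, 3.5, -13.7]
finger_gap: 10.9
grasp_force: 79.8
```

```bash
python3 run2.py "[0,0,0]" pics/p4.png
```

```text
[ 532.4 -219.7  102.1] [ 2.9 -0.   1.3] cover x [[0.923, 0.3, -0.24], [-0.291, 0.954, 0.075], [0.251, 0.001, 0.968]]
pin-hook in cover axes [-0.7 -1.  -1.5]
pin-hook in cover axes [-0.7 -1.  -1.4]
```

Call:
play_rows(series="0.1 0.318 0 0.05 -0.016 -0.127 255;0.1 0.318 0 0.05 -0.016 -0.127 255;0 0 0 0 0 0 255;0 0 0 0 0 0 255")

```text
t: 14.75
position: [535.3, -220.6, 96.6]
eef_rot: [2.965, -0.001, 1.266]
contact_force: [-10.4, 3.4, -11.9]
finger_gap: 10.8
grasp_force: 80.0
```

```bash
python3 run2.py "[0,0,0]" pics/p4.png
```

```text
[ 535.3 -220.6   96.6] [ 3.  -0.   1.3] cover x [[0.939, 0.3, -0.167], [-0.296, 0.954, 0.052], [0.175, 0.001, 0.985]]
pin-hook in cover axes [-0.6 -1.1 -1.3]
pin-hook in cover axes [-0.6 -1.1 -1.3]
```

Call:
play_rows(series="0.1 0.318 0 0.04 -0.013 -0.13 255;0.075 0.24 0 0.028 -0.009 -0.1 255;0 0 0 0 0 0 255;0 0 0 0 0 0 255")

```text
t: 15.35
position: [537.6, -221.3, 91.6]
eef_rot: [3.034, -0.001, 1.266]
contact_force: [-10.0, 2.7, -10.9]
finger_gap: 10.8
grasp_force: 80.2
```

```bash
python3 run2.py "[0,0,0]" pics/p4.png
```

```text
[ 537.6 -221.3   91.6] [ 3.  -0.   1.3] cover x [[0.948, 0.3, -0.103], [-0.298, 0.954, 0.031], [0.107, 0.001, 0.994]]
pin-hook in cover axes [-0.6 -1.1 -1.2]
pin-hook in cover axes [-0.6 -1.1 -1.2]
```

View pics/p4.png

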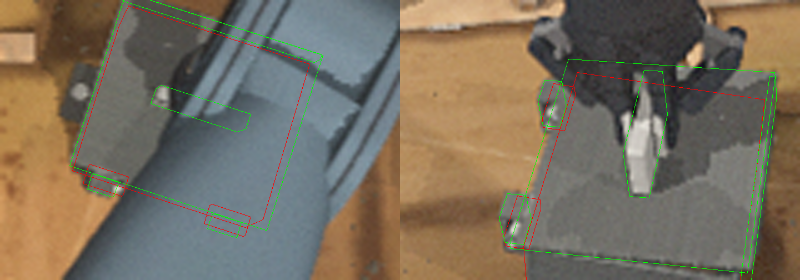

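Call:
play_rows(series="0.05 0.16 0 0.015 -0.005 -0.075 255;0 0 0 0 0 0 255;0 0 0 0 0 0 255")

```text
t: 15.82
position: [538.2, -221.5, 90.1]
eef_rot: [3.053, -0.001, 1.266]
contact_force: [-10.4, 4.0, -10.3]
finger_gap: 11.0
grasp_force: 80.3
```

Call:
play_rows(series="0.05 0.16 0 0.012 -0.004 -0.085 255;0 0 0 0 0 0 255;0 0 0 0 0 0 255")

```text
t: 16.2
position: [538.8, -221.7, 88.5]
eef_rot: [3.073, -0.001, 1.266]
contact_force: [-9.9, 3.9, -8.5]
finger_gap: 10.5
grasp_force: 80.5
```

```bash
python3 -c "
from cell import *;s=get_state();print(s['moment'],s['contact_force'],s['eef_rot'])"
```

```text
[1.03390200e+00 2.48984182e+00 9.31346016e-04] [-9.92656965  3.87942897 -8.52844831] [ 3.07258290e+00 -8.74779152e-04  1.26609839e+00]
```

Call:
play_rows(series="0.03 0.1 0 0 0 -0.05 255;0 0 0 0 0 0 255;0 0 0 0 0 0 200;0 0 0 0 0 0 150;0 0 0 0 0 0 100;0 0 0 0 0 0 100;0 0 0 0 0 0.5 100;0 0 0 0 0 0.9 100;0 0 0 0 0 0.9 100;0 0 0 0 0 0.9 100")

```text
t: 17.45
position: [539.4, -222.5, 168.1]
eef_rot: [3.082, 0.001, 1.266]
contact_force: [0.4, -0.9, -0.4]
finger_gap: 51.8
grasp_force: 0.0
```

```bash
cat > run3.py <<'E'
import sys
from fit import *
np.set_printoptions(precision=2,suppress=True)
B=np.array([539.5,-223,70]);Rb=Rz(-.305)
fs={c:grab_frame(c) for c in("top","side")}
L=[];M={}
for th,col in((0.0,(0,255,0)),(0.1,(0,0,255))):
    c_,s_=np.cos(th),np.sin(th);Rc=Rb@np.array([[c_,0,-s_],[0,1,0],[s_,0,c_]])
    O=B+Rb@[-75,0,-10]-Rc@[-75,0,-10]
    for c in fs:
        if c not in M: M[c]=fs[c][:,:,::-1].copy();M[c]=cv2.resize(M[c],None,fx=6,fy=6,interpolation=cv2.INTER_CUBIC)
        for P in COV:
            cv2.polylines(M[c],[cv2.convexHull(np.array([[(y+.5)*6,(x+.5)*6] for x,y in(proj(c,Rc@k+O) for k in P)]).astype(np.int32))],True,col,1)
for c in fs:
    u,v=map(int,proj(c,B+[0,0,10]));L.append(M[c][(u-42)*6:(u+42)*6,(v-60)*6:(v+60)*6])
cv2.imwrite(sys.argv[1],cv2.resize(np.hstack(L),(800,280)))
E
python3 run3.py pics/r1.png
```

```text
(no output)
```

View pics/r1.png

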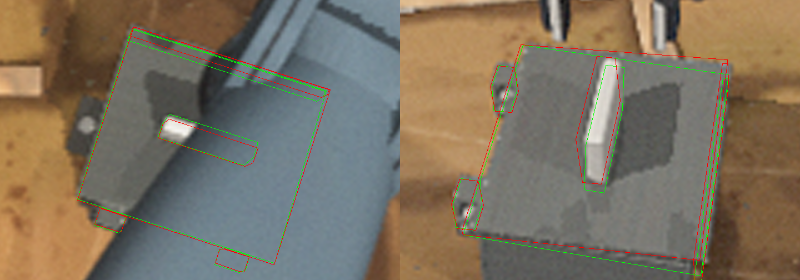

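The cover rests hooked and slightly open on the catch. I close the fingers, bring the tool vertical over press_point and come down.

Call:
play_rows(series="0.08 0.24 0 0.7 -0.23 0 255;0.07 0.237 0 0.7 -0.23 0 255;0 0 0 0.7 -0.22 0 255;0 0 0 0 0 0 255;0 0 0 0 0 -0.7 255;0 0 0 0 0 -0.7 255;0 0 0 0 0 -0.7 255;0 0 0 0 0 -0.5 255;0 0 0 0 0 -0.2 255;0 0 0 0 0 0 255")

```text
t: 18.8
position: [591.2, -239.3, 95.9]
eef_rot: [-3.138, 0.001, 1.266]
contact_force: [0.5, -0.4, -0.5]
finger_gap: 0.0
grasp_force: 0.0
```

Call:
play_rows(series="0 0 0 0 0 -0.2 255;0 0 0 0 0 -0.2 255;0 0 0 0 0 -0.15 255;0 0 0 0 0 0 255")

```text
t: 19.3
position: [591.1, -239.2, 81.9]
eef_rot: [-3.138, 0.0, 1.266]
contact_force: [-0.8, 0.5, -0.1]
finger_gap: 0.3
grasp_force: 0.0
```

Call:
play_rows(series="0 0 0 0 0 -0.12 255;0 0 0 0 0 0 255")

```text
t: 19.55
position: [591.3, -239.3, 79.2]
eef_rot: [-3.138, 0.001, 1.266]
contact_force: [0.2, -0.6, 0.1]
finger_gap: 0.2
grasp_force: 0.0
```

Call:
play_rows(series="0 0 0 0 0 -0.12 255;0 0 0 0 0 0 255")

```text
t: 19.8
position: [591.2, -239.2, 76.1]
eef_rot: [-3.138, 0.001, 1.266]
contact_force: [-0.8, -0.2, -0.6]
finger_gap: 0.2
grasp_force: 0.0
```

Call:
play_rows(series="0 0 0 0 0 -0.12 255;0 0 0 0 0 0 255")

```text
t: 20.05
position: [591.7, -239.5, 74.1]
eef_rot: [-3.14, 0.001, 1.266]
contact_force: [-0.5, -0.0, 3.3]
finger_gap: -0.0
grasp_force: 1.3
```

Call:
play_rows(series="0 0 0 0 0 -0.12 255;0 0 0 0 0 0 255")

```text
t: 20.3
position: [591.8, -239.5, 74.1]
eef_rot: [-3.141, 0.001, 1.266]
contact_force: [-3.6, 2.6, 12.1]
finger_gap: -0.5
grasp_force: 5.9
```

Call:
play_rows(series="0 0 0 0 0 -0.14 255;0 0 0 0 0 0 255;0 0 0 0 0 0 255")

```text
t: 20.68
position: [591.8, -239.5, 74.0]
eef_rot: [3.141, 0.002, 1.266]
contact_force: [-8.4, 4.6, 22.8]
finger_gap: 0.1
grasp_force: 11.3
```

Call:
play_rows(series="0 0 0 0 0 0.5 255;0 0 0 0 0 0.8 255;0 0 0 0 0 0.8 255;0 0 0 0 0 0.8 255;0 0 0 -0.8 0 0.6 255;0 0 0 -0.8 0.8 0.6 255;0 0 0 -0.8 0.8 0 255;0 0 0 -0.8 0.8 0 255;0 0 0 -0.8 0.8 0 255;0 0 0 -0.8 0.8 0 255;0 0 0 0 0 0 255;0 0 0 0 0 0 255")

```text
t: 22.18
position: [471.9, -139.7, 169.3]
eef_rot: [-3.14, 0.001, 1.266]
contact_force: [1.0, 0.7, 0.3]
finger_gap: -0.6
grasp_force: 0.0
```

```bash
python3 run3.py pics/r2.png
```

```text
(no output)
```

View pics/r2.png

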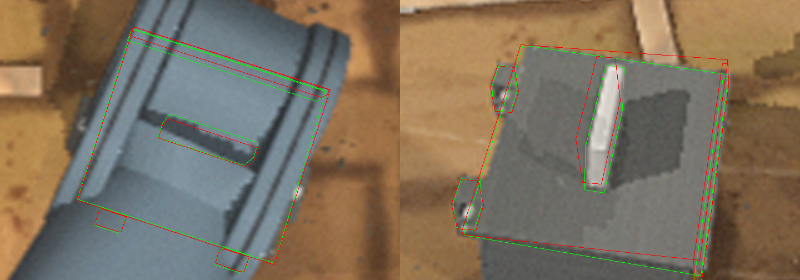

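The plate met the finger rigidly at 74 mm, its seated height. After withdrawal, the side view matches the seated outline: far edge at about (727,72), handle inside the green contour. Handing in.

```bash
python3 -c "
from cell import *;print(finish_job())"
```

```text
the job is handed in; nothing more can be done
None
```

I hooked the cover onto both pins, held it while lowering it nearly onto the catch, pressed it down until it sat firmly at its seated height (74 mm), and handed the job in at about 22 s; the catch snap was inferred from that height and the last side picture, and no verdict was returned.

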